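# Fit the soaking jar with its basket

### The job

On this manicure table stands a white soaking jar and three steel lift-out baskets of different sizes. Put into the jar the one basket that belongs to it: the one whose cup goes down inside the jar and whose flange then rests flat on the jar's rim, holding it without dropping it in until it sits there, and let go. Leave the jar standing where it is and the other two baskets standing upright on the table.

Things in the scene. Friction and masses are not known exactly. Their poses are not given: they have to be found in the camera images.
- jar_mouth (a point): The soaking jar: plain white glazed round jar, loose, about 0.8 kg, open at the top. Outer diameter 90 mm, inner diameter 80 mm (walls 5 mm), 86 mm tall, 80 mm deep inside. This point is the centre of its mouth, level with the rim; z axis up. It stands on the table among the baskets.
- basket_small_center (a point): Open perforated steel basket cup. Narrow: cup 36 mm across at the foot, 42 under the flange; flange 58 mm across. Height 106 mm; flange 3 mm thick, its underside 57 mm above the foot. Up the middle an 8 mm stem ends in a grip knob: upright cylinder 18 mm wide, 30 mm tall, its top at the basket's top, its middle 38 mm above this point. This point: on the axis, 53 mm above the foot, z up. About 0.1 kg.
- basket_medium_center (a point): Open perforated steel basket cup. Middle-sized: cup 46 mm across at the foot, 64 under the flange; flange 100 mm across. Height 106 mm; flange 3 mm thick, its underside 57 mm above the foot. Up the middle an 8 mm stem ends in a grip knob: upright cylinder 18 mm wide, 30 mm tall, its top at the basket's top, its middle 38 mm above this point. This point: on the axis, 53 mm above the foot, z up. About 0.18 kg.
- basket_large_center (a point): Open perforated steel basket cup. Wide: cup 94 mm across at the foot, 100 under the flange; flange 124 mm across. Height 106 mm; flange 3 mm thick, its underside 57 mm above the foot. Up the middle an 8 mm stem ends in a grip knob: upright cylinder 18 mm wide, 30 mm tall, its top at the basket's top, its middle 38 mm above this point. This point: on the axis, 53 mm above the foot, z up. About 0.28 kg.
There are look-alikes about, which are no part of the job. What is shaped like the part that bears basket_medium_center but yellow is not meant.

How it is judged:
By the outcome, as a careful person would: the job done as asked, in the order asked, and still so for the second after the job is handed in, with the robot touching nothing.
It also fails if it takes over 48 s, if anything falls off the work surface, if the arm or the gripper's body presses on something with over 40 N, if the wrist force passes 120 N, or if a joint passes its speed limit or range.

### The arm

A 6-joint arm with a two-finger parallel gripper is mounted at the origin on the work surface. World frame = base frame: x ahead of the robot, y to its left, z up, the work surface at z = 0. Lengths are in m, angles in rad, forces in N, time in s.
With the tool pointing down it reaches from about 0.325 to 0.9 m from the base axis. Payload 6.1 kg.
Tool frame: the origin (TCP) lies at the very end of the fingers, on their centre line; the grasp point (between the pads) lies 19 mm behind it; z points along the fingers, y is the direction in which the jaws open and shut (so a half turn about z gives the same grasp; the last joint's range is limited). The gripper opens to 87 mm and grips with 3 to 60 N. Pads are 19 mm wide; open, the fingers measure 117 mm over their backs; the gripper's body (75 mm by 190 mm) begins 51 mm behind the grasp point.
Start: joints at [-1.271, 0.22, 1.526, -0, 1.395, -0.126], TCP at [0.258, -0.569, 0.223] pointing down, gripper open.
Joint ranges: [-2.98, 2.98], [-0.91, 2.08], [0.09, 2.57], [-1.24, 4.39], [0.2, 2.65], [-2.68, 2.68]. Speed limits (rad/s): [2.57, 2.57, 3.01, 3.14, 3.14, 3.14].

### API

Orientations are given as [roll, pitch, yaw] about the fixed x, y, z axes, in that order (R = Rz(yaw) Ry(pitch) Rx(roll)).
In Python, from station import env gives the robot as it stands.
- The arm moves only by the tool move_arm, never from a script. Its argument "motion" is a list of rows, each a list of 7 numbers: the shift along the tool's x, y, z in mm, then the turn, a rotation vector about the tool's x, y, z in rad, then the finger opening in mm, from 0 to 87. In form: [[x, y, z, ax, ay, az, claw], ...]. A call has 1 to 5 rows; each row shifts and turns the pose as measured when the row begins, along the tool's axes as they then stand; what a row does not reach is not made up. A row lasts 1/8 s, in which the tool goes at most 62.5 mm and 10.7 degrees, less where a joint would pass 70% of its speed; a pose out of reach is approached as far as the arm can. A call is refused whole if a number of a shift passes 62.5 or a number of a turn 0.188, either way. A call with a gripper value outside its range is refused whole. The fingers move at their own pace and stop on an object; "grip_force" is the grip in N (left out, the last holds). Time passes only in rows, so rows that do not move let the fingers close. It gives the time, the measured TCP pose, the force and the opening at its end, in the units of the state.
- env.state(): the state, without advancing time (a new reading comes with each control period).
- env.get_image(name): name is "scene" or "side" or "wrist"; returns the picture (480x640x3 uint8, red, green, blue); there is no depth.
- env.camera_info(name): a dict with "fovy" (degrees; the focal length in pixels is half the picture's height over the tangent of half this angle, whatever the lens; pixels are square), "cx", "cy" (the principal point, pixels), "k1" (the pictures are not rectified: a ray, as slopes to the right and down, at radius r is drawn at 1 + k1 r^2 times it, then the intrinsics apply), "position" and "orientation" of the camera in the world; the wrist camera has in their place "hand_eye" (4x4, takes a point from camera to tool coordinates, whose origin is the TCP and whose axes are the flange's). Camera axes: x right, y up, looking along -z (the intrinsics and any distortion apply to the point x, -y, -z); pixel columns grow to the right and rows downward; lengths in m; the calibration is good to about 2 mm. A picture is of the moment at which its call begins: read the wrist's pose just before it. camera_info takes no time and is no camera call.
- env.job_done(): hands the job in, once; it reports no verdict.
The state is a dict: "time_s": time; "qpos": joint angles; "qvel": joint speeds; "joint_torque": joint torques, N m; "tcp_pos": TCP position; "eef_rot": TCP orientation; "wrist_force": force on the tool from outside, world axes, zero at the start; "ft_torque": the same for the moment, N m; "gripper_width": finger opening in m.
Only numpy, scipy, OpenCV 4.12 (cv2) and the standard library are available. Lean on these libraries where they do the work, as an engineer would, in place of code of your own. Each camera call takes 0.05 s, during which the arm holds its last target.

## Working session

There is one attempt and no reset: what is moved stays moved. The work goes in short steps, Python scripts to look and compute and a tool call to move; the robot and the scene stay as the last step left them, time stands still between calls to the robot, and variables do not carry over. Pictures are saved under pics/ and viewed, and the job is handed in when it is done.

Besides the shell and the picture viewer there is one more tool, called after "Emit:" as a command line: name --pt "numbers of a row" for each row, then --argument value for the rest. move_arm: Moves the arm, as the interface text tells. Its arguments: {"type":"object","properties":{"motion":{"type":"array","items":{"type":"array","items":{"type":"number"}}},"grip_force":{"type":"number"}},"required":["motion"]}

```bash
mkdir -p pics; ls
python3 - <<'E'
from station import env
import cv2
for n in ["scene","side","wrist"]:
    print(n,env.camera_info(n))
    if n!="wrist": cv2.imwrite(f"pics/{n}0.png",env.get_image(n)[:,:,::-1])
print(env.state())
E
```

```text
pics
scene {'fovy': 51.285379835465285, 'cx': 318.91731605244206, 'cy': 242.03737524383826, 'k1': 0.0325333573539148, 'position': array([0.99732659, 0.67414277, 1.04796376]), 'orientation': array([ 0.66451731, -0.0053723 ,  2.5516113 ])}
side {'fovy': 52.200635455889845, 'cx': 317.0250796015154, 'cy': 249.77752534932736, 'k1': -0.04367313725908028, 'position': array([0.20286828, 0.70203408, 0.93537503]), 'orientation': array([ 6.96511718e-01, -2.31732354e-03, -2.57328501e+00])}
wrist {'fovy': 68.18338934180288, 'cx': 312.94033043802597, 'cy': 242.5916595073249, 'k1': 0.01816861448144384, 'hand_eye': array([[ 1.06739789e-04,  9.61428843e-01,  2.75053755e-01,
         7.48645358e-02],
       [ 9.99999092e-01, -4.72043716e-04,  1.26192333e-03,
        -3.06595468e-04],
       [ 1.34308689e-03,  2.75053371e-01, -9.61428021e-01,
        -1.62487678e-01],
       [ 0.00000000e+00,  0.00000000e+00,  0.00000000e+00,
         1.00000000e+00]])}
{'time_s': 0.1, 'qpos': array([-1.27109168e+00,  2.21194875e-01,  1.52747433e+00,  1.09752453e-05,
        1.39470779e+00, -1.26079558e-01]), 'qvel': array([-4.27761819e-05, -2.00224144e-03, -4.32959348e-03, -3.61400593e-04,
        4.09780388e-04,  1.30401916e-03]), 'joint_torque': array([ 4.27643718e-04, -4.95951211e+01, -3.88515937e+01,  7.00953067e-02,
        5.15774509e-02, -6.19824004e-05]), 'tcp_pos': array([ 0.25799356, -0.568658  ,  0.221529  ]), 'eef_rot': array([-3.13982384e+00, -2.35089374e-04,  4.25782063e-01]), 'wrist_force': array([ 0.64361786, -0.36690062,  0.50534314]), 'ft_torque': array([-0.04930923, -0.00431167,  0.0056831 ]), 'gripper_width': 0.08701220382523982}
```

View pics/scene0.png

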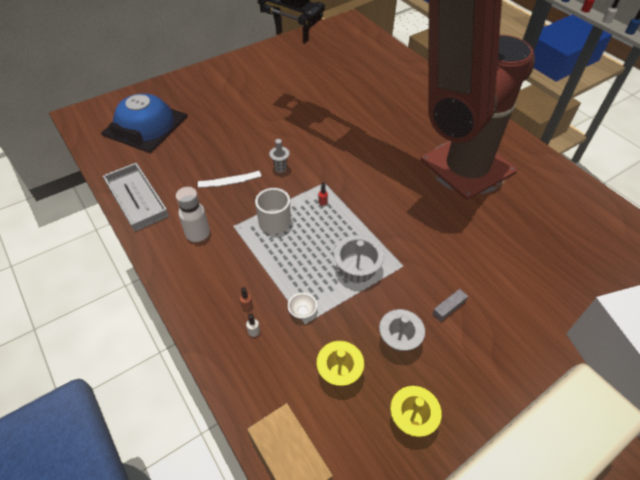

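View pics/side0.png

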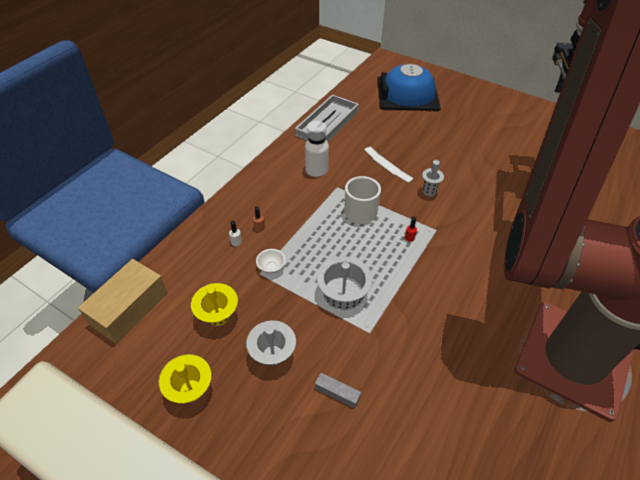

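Candidates (scene px): steel basket (402,330), two yellow look-alikes (340,362) and (415,411), large steel basket (358,258), small steel basket (280,155). The jar is at (273,212), and the white bowl at (303,306) could be mistaken for it. I choose the steel (402,330) as the medium basket and will check it in close crops.

```bash
cat > h.py <<'E'
import numpy as np, cv2
from scipy.spatial.transform import Rotation as R
from station import env
def cam(n,st=None):
    i=env.camera_info(n)
    f=240/np.tan(np.radians(i['fovy'])/2)
    if n=="wrist":
        T=np.eye(4);T[:3,:3]=R.from_euler('xyz',st['eef_rot']).as_matrix();T[:3,3]=st['tcp_pos']
        W=T@i['hand_eye'];Rm,p=W[:3,:3],W[:3,3]
    else: Rm,p=R.from_euler('xyz',i['orientation']).as_matrix(),i['position']
    return dict(f=f,cx=i['cx'],cy=i['cy'],k=i['k1'],R=Rm,p=p)
def proj(c,P):
    q=(np.atleast_2d(P)-c['p'])@c['R']
    s=np.c_[q[:,0]/-q[:,2],-q[:,1]/-q[:,2]]
    r2=(s**2).sum(1,keepdims=True); s=s*(1+c['k']*r2)
    return s*c['f']+[c['cx'],c['cy']]
def ray(c,uv):
    d=(np.array(uv,float)-[c['cx'],c['cy']])/c['f'];s=d.copy()
    for _ in range(20): s=d/(1+c['k']*(s@s))
    return c['R']@np.array([s[0],-s[1],-1])
def onz(c,uv,z):
    d=ray(c,uv);return c['p']+d*(z-c['p'][2])/d[2]
def circ(x,y,z,r):
    a=np.linspace(0,2*np.pi,90);return np.c_[x+r*np.cos(a),y+r*np.sin(a),0*a+z]
def draw(img,c,P,col,s,o):
    uv=(proj(c,P)-o+.5)*s
    cv2.polylines(img,[np.round(uv).astype(int)],False,col,1)
E
python3 - <<'E'
from h import *
a=cv2.imread("pics/scene0.png");b=cv2.imread("pics/side0.png")
C=cam("scene");S=cam("side")
for nm,u,v in [("medium",(402,327),(270,343)),("jar",(274,199),(363,188)),("large",(358,253),(345,282)),("small",(280,154),(433,174))]:
    z={"jar":.086}.get(nm,.06)
    print(nm,onz(C,u,z),onz(S,v,z))
def crop(im,x,y,w=100,h=75): return cv2.resize(im[y-h//2:y+h//2,x-w//2:x+w//2],(400,300),interpolation=cv2.INTER_CUBIC)
o=np.vstack([np.hstack([crop(a,402,330),crop(b,270,343)]),np.hstack([crop(a,273,212),crop(b,362,200)])])
cv2.imwrite("pics/crop.png",o)
E
```

```text
medium [0.54199039 0.33422999 0.06      ] [0.54321783 0.34113442 0.06      ]
jar [ 0.59214116 -0.13310224  0.086     ] [ 0.59528825 -0.13230899  0.086     ]
large [0.50105998 0.11588657 0.06      ] [0.49322675 0.12875239 0.06      ]
small [ 0.47576452 -0.29860401  0.06      ] [ 0.47565958 -0.30827515  0.06      ]
```

View pics/crop.png

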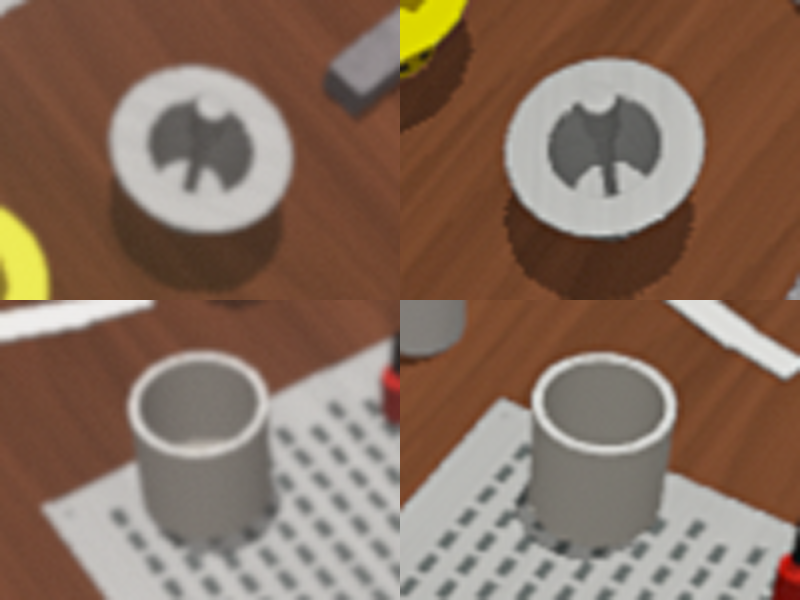

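The chosen basket is plain steel, with a wide flange and a knob in the middle, so it fits the medium one. The jar rim shows clearly in both views. Next I fit the flange and rim circles in both cameras.

```bash
cat > fit.py <<'E'
from h import *
from scipy.optimize import least_squares
def sgrad(im): return cv2.GaussianBlur(im,(0,0),0.7)
def edge(img,c,P0,r,dark_out):
    # radial sub-pixel edge search about the predicted circle in image; img float
    pts=[];x,y,z=P0
    a=np.linspace(0,2*np.pi,72,endpoint=False)
    t=np.arange(-.012,.0121,.0005)
    for k in a:
        L=proj(c,np.c_[x+(r+t)*np.cos(k),y+(r+t)*np.sin(k),0*t+z]).astype(np.float32)
        v=cv2.remap(img,L[None,:,0],L[None,:,1],cv2.INTER_LINEAR)[0]
        v=np.convolve(v,np.ones(5)/5,'same')
        g=-np.gradient(v)[4:-4]
        i=np.argmax(g)
        if g[i]>1.: pts.append((k,L[i+4]))
    return pts
def fit(cams,P0,r,freez,n=4):
    P=np.array(P0,float)
    for _ in range(n):
        obs=[(c,edge(im,c,P,r,1)) for im,c in cams]
        def res(p):
            q=np.array([p[0],p[1],p[2] if freez else P[2]]);o=[]
            for c,e in obs:
                if not e: continue
                uv=np.array([x[1] for x in e])
                # intersect with plane z
                W=np.array([onz(c,u,q[2]) for u in uv])
                o.append((np.hypot(W[:,0]-q[0],W[:,1]-q[1])-r)*1000)
            return np.concatenate(o)
        s=least_squares(res,P[:3],loss='soft_l1',f_scale=1.0)
        P=np.array([s.x[0],s.x[1],s.x[2] if freez else P[2]])
    return P,np.median(np.abs(res(P))),[len(e) for _,e in obs]
def sat(im):  # brightness of minimum channel: high on white/grey
    return cv2.GaussianBlur(im,(0,0),.6).min(2).astype(np.float32)
E
python3 - <<'E'
from fit import *
a=cv2.imread("pics/scene0.png");b=cv2.imread("pics/side0.png")
C=cam("scene");S=cam("side")
for nm,P0,r in [("medium",(.5425,.338,.060),.05),("jar",(.5935,-.1327,.087),.045)]:
    for cs in ([(sat(a),C)],[(sat(b),S)]): print(nm,fit(cs,P0,r,False))
    P=fit([(sat(a),C),(sat(b),S)],P0,r,True);print(nm,P)
    o=[]
    for im,c in((a,C),(b,S)):
        u=proj(c,P[0])[0].astype(int)-[40,30]
        m=cv2.resize(im[u[1]:u[1]+60,u[0]:u[0]+80],(400,300),interpolation=cv2.INTER_CUBIC)
        draw(m,c,circ(*P[0],r),(0,0,255),5,u)
        if nm=="medium": draw(m,c,circ(P[0][0],P[0][1],.106,.009),(0,255,0),5,u)
        else: draw(m,c,circ(P[0][0],P[0][1],P[0][2],.04),(0,255,0),5,u)
        o.append(m)
    cv2.imwrite(f"pics/fit_{nm}.png",np.hstack(o))
cv2.imwrite("pics/fit.png",np.vstack([cv2.imread("pics/fit_medium.png"),cv2.imread("pics/fit_jar.png")]))
E
```

```text
medium (array([0.54532686, 0.3373038 , 0.06      ]), np.float64(0.43253872011763883), [72])
medium (array([0.54427429, 0.3371872 , 0.06      ]), np.float64(0.4529422481077162), [72])
medium (array([0.5447491 , 0.3368791 , 0.05906194]), np.float64(0.47315085933729434), [72, 72])
jar (array([ 0.59868048, -0.13196053,  0.087     ]), np.float64(1.0641604227979857), [72])
jar (array([ 0.59605433, -0.13140472,  0.087     ]), np.float64(1.0649500254411512), [72])
jar (array([ 0.59736103, -0.13354258,  0.08513925]), np.float64(1.4729819364369714), [72, 72])
```

View pics/fit.png

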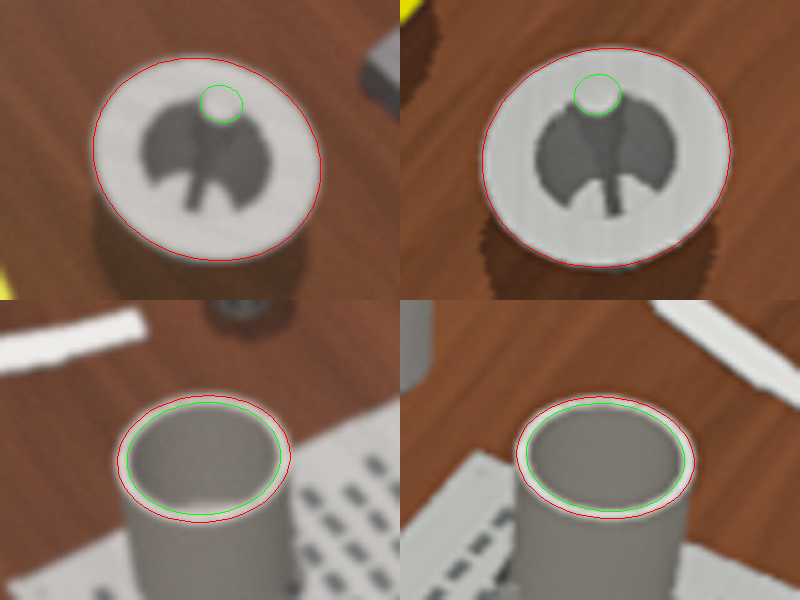

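The fits agree: medium at (0.545, 0.337) with its flange top at z 0.059 (expected 0.060), and the jar mouth at (0.597, -0.132) with its rim at 0.085 (expected 0.086 plus the mat). I'll move above the basket at z≈0.22.

Emit:
move_arm --pt "30 -34 0 0 0 0 50" --pt "40 -44 0 0 0 0 50" --pt "40 -44 0 0 0 0 50" --pt "40 -44 0 0 0 0 50" --pt "40 -44 0 0 0 0 50"

```text
time_s: 0.72
tcp_pos: [0.3443, -0.2937, 0.2187]
eef_rot: [-3.136, -0.0, 0.419]
wrist_force: [0.4, -0.5, 0.5]
gripper_width: 0.0517
```

Emit:
move_arm --pt "40 -44 0 0 0 0 50" --pt "40 -44 0 0 0 0 50" --pt "40 -44 0 0 0 0 50" --pt "40 -44 0 0 0 0 50" --pt "40 -44 0 0 0 0 50"

```text
time_s: 1.35
tcp_pos: [0.4384, -0.0016, 0.2195]
eef_rot: [-3.136, -0.002, 0.416]
wrist_force: [0.9, -1.3, 0.5]
gripper_width: 0.0501
```

Emit:
move_arm --pt "40 -44 0 0 0 0 50" --pt "40 -44 0 0 0 0 50" --pt "40 -44 0 0 0 0 50" --pt "0 0 0 0 0 0 50"

```text
time_s: 1.85
tcp_pos: [0.4949, 0.1775, 0.2193]
eef_rot: [-3.136, -0.001, 0.422]
wrist_force: [0.5, 0.1, -0.1]
gripper_width: 0.0501
```

Emit:
move_arm --pt "38 -43 0 0 0 0 50" --pt "38 -43 0 0 0 0 50" --pt "35 -40 0 0 0 0 50" --pt "0 0 0 0 0 0 50"

```text
time_s: 2.35
tcp_pos: [0.5451, 0.3386, 0.217]
eef_rot: [-3.139, 0.004, 0.419]
wrist_force: [-0.2, -0.3, 0.5]
gripper_width: 0.0498
```

```bash
cat >> h.py <<'E'
def delta(st,target,yaw):
    T=R.from_euler('xyz',st['eef_rot']);d=T.inv().apply(np.array(target)-st['tcp_pos'])*1000
    w=(T.inv()*R.from_euler('xyz',[np.pi,0,yaw])).as_rotvec()
    return d.round(1),w.round(4)
E
python3 - <<'E'
from fit import *
st=env.state();w=env.get_image("wrist")[:,:,::-1].copy();cv2.imwrite("pics/w1.png",w)
W=cam("wrist",st)
print(st['tcp_pos'],st['eef_rot'],delta(st,[.5447,.337,.072],.42))
P=fit([(sat(w),W)],(.5447,.337,.060),.05,False);print(P)
draw(w,W,circ(*P[0],.05),(0,0,255),1,np.zeros(2))
draw(w,W,circ(P[0][0],P[0][1],.106,.009),(0,255,0),1,np.zeros(2))
cv2.imwrite("pics/w1o.png",w)
E
```

```text
[0.54505846 0.3385979  0.21703607] [-3.13866343  0.00382253  0.41948648] (array([ -0.4,   1.7, 145. ]), array([-0.0029,  0.0038, -0.0005]))
(array([0.54499888, 0.33839545, 0.06      ]), np.float64(0.4983618152590713), [72])
```

View pics/w1o.png

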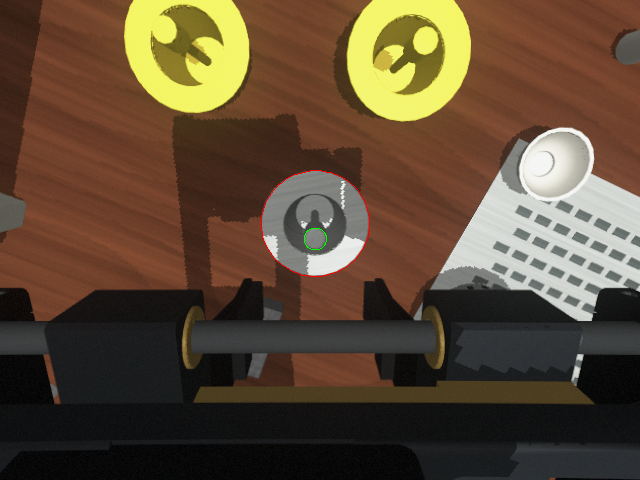

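The wrist view shows the flange at (315,222) and the knob at (315,238), both matching the fit to within 1.5 mm. I'm descending with the fingers at 50 mm, clear of the yellow ones.

Emit:
move_arm --pt "-0.3 1 45 -0.003 0.004 0 50" --pt "0 0 45 0 0 0 50" --pt "0 0 35 0 0 0 50" --pt "0 0 10 0 0 0 50" --pt "0 0 0 0 0 0 50"

```text
time_s: 3.02
tcp_pos: [0.5463, 0.3277, 0.0817]
eef_rot: [3.138, -0.001, 0.412]
wrist_force: [0.4, 0.5, 0.7]
gripper_width: 0.0502
```

Run:
```python
from h import *
st=env.state();print(st['tcp_pos'],delta(st,[.5449,.3377,.072],.42),st['wrist_force'])
cv2.imwrite("pics/w2.png",env.get_image("wrist")[:,:,::-1])
```

```text
[0.54632216 0.32766437 0.08170922] (array([ 2.7, -9.8,  9.7]), array([ 0.0037, -0.0013, -0.008 ])) [0.389769   0.54518578 0.65037361]
```

View pics/w2.png

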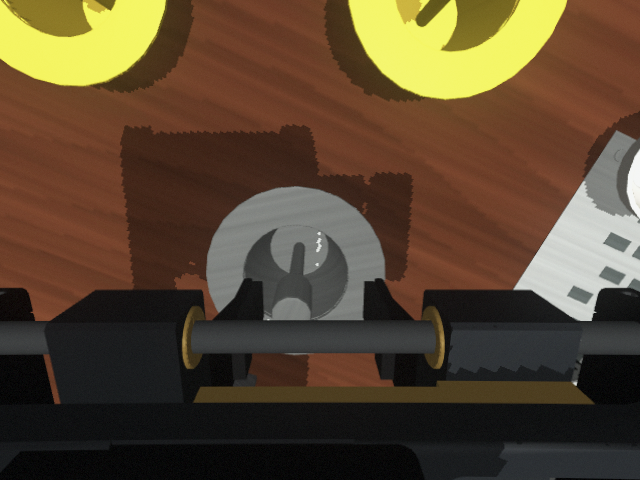

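The tool drifted about 10 mm in y on the way down, so the knob sits left of centre between the fingers. I'll correct that before going lower.

Emit:
move_arm --pt "2.7 -9.8 0 0.004 -0.001 0 50" --pt "0 0 0 0 0 0 50"

```text
time_s: 3.32
tcp_pos: [0.5473, 0.3393, 0.0861]
eef_rot: [-3.141, -0.007, 0.412]
wrist_force: [-0.3, 0.1, 0.3]
gripper_width: 0.0501
```

Run:
```python
from h import *
st=env.state();print(st['tcp_pos'],delta(st,[.5449,.3377,.072],.42),st['wrist_force'])
```

```text
[0.54728408 0.33927304 0.08607197] (array([-2.9,  0.5, 14.1]), array([-0.0007, -0.0068, -0.0084])) [-0.29137538  0.141041    0.31310694]
```

Emit:
move_arm --pt "-2.9 0.5 7 0 -0.007 -0.008 50" --pt "0 0 5 0 0 0 50" --pt "0 0 0 0 0 0 50"

```text
time_s: 3.7
tcp_pos: [0.5453, 0.3384, 0.0746]
eef_rot: [-3.141, -0.001, 0.421]
wrist_force: [-0.4, 0.4, -0.5]
gripper_width: 0.0503
```

Run:
```python
from h import *
st=env.state();print(st['tcp_pos'],delta(st,[.5449,.3377,.072],.42),st['wrist_force'])
```

```text
[0.54525002 0.33836223 0.07456739] (array([-0.6,  0.5,  2.6]), array([-0.0006, -0.0014,  0.0012])) [-0.3576766   0.38801204 -0.52340842]
```

Centred well. Closing the fingers.

Emit:
move_arm --pt "-0.6 0.5 2.5 0 -0.001 0 50" --pt "0 0 0 0 0 0 10" --pt "0 0 0 0 0 0 10" --pt "0 0 0 0 0 0 10" --pt "0 0 0 0 0 0 10" --grip_force 25

```text
time_s: 4.32
tcp_pos: [0.5449, 0.3374, 0.0717]
eef_rot: [-3.141, 0.0, 0.421]
wrist_force: [-1.4, 0.5, -0.4]
gripper_width: 0.0179
```

Emit:
move_arm --pt "0 0 0 0 0 0 10" --pt "0 0 0 0 0 0 10" --pt "0 0 -15 0 0 0 10" --pt "0 0 -25 0 0 0 10" --pt "0 0 0 0 0 0 10"

```text
time_s: 4.95
tcp_pos: [0.5444, 0.3373, 0.1133]
eef_rot: [-3.141, 0.001, 0.421]
wrist_force: [0.2, -0.7, -2.4]
gripper_width: 0.0168
```

Run:
```python
from h import *
st=env.state();print(st['tcp_pos'],st['eef_rot'],st['wrist_force'],st['gripper_width'])
cv2.imwrite("pics/w3.png",env.get_image("wrist")[:,:,::-1])
```

```text
[0.54438811 0.33726749 0.11325732] [-3.14107387e+00  1.37442167e-03  4.21085895e-01] [ 0.19708845 -0.65704637 -2.41019817] 0.016788721370011063
```

View pics/w3.png

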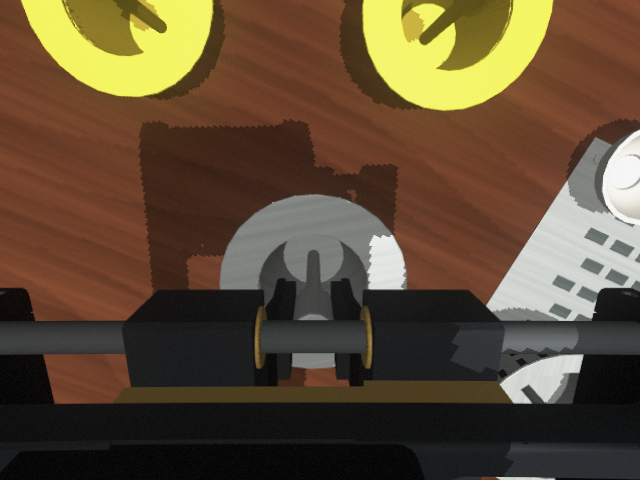

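The basket is held: weight shows on the wrist force and the fingers have stopped at the knob width. Raising it to clear everything.

Emit:
move_arm --pt "0 0 -25 0 0 0 10" --pt "0 0 -35 0 0 0 10" --pt "0 0 -35 0 0 0 10" --pt "0 0 -25 0 0 0 10" --pt "0 0 0 0 0 0 10" --grip_force 35

```text
time_s: 5.62
tcp_pos: [0.5406, 0.3353, 0.2274]
eef_rot: [-3.141, 0.016, 0.421]
wrist_force: [0.6, 0.2, -2.7]
gripper_width: 0.0167
```

Run:
```python
from fit import *
st=env.state();print(st['tcp_pos'],delta(st,[.597,-.132,.235],.42),st['wrist_force'],st['gripper_width'])
a=env.get_image("scene")[:,:,::-1].copy();cv2.imwrite("pics/scene1.png",a)
```

```text
[0.54062036 0.33527706 0.22741984] (array([-139.6,  449.5,   -5.5]), array([-0.0003,  0.0156,  0.0009])) [ 0.56359283  0.19618449 -2.73907301] 0.01666483788752724
```

View pics/scene1.png

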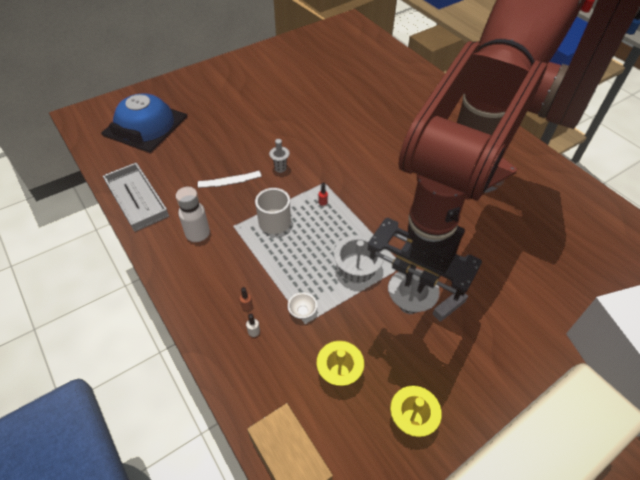

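Basket is in hand at scene (413,290). Moving toward the jar.

Emit:
move_arm --pt "-8 25 -4 0 0.015 0 10" --pt "-13 42 0 0 0 0 10" --pt "-13 42 0 0 0 0 10" --pt "-13 42 0 0 0 0 10" --pt "-13 42 0 0 0 0 10"

```text
time_s: 6.3
tcp_pos: [0.5579, 0.1306, 0.2158]
eef_rot: [-3.137, 0.021, 0.427]
wrist_force: [0.3, 0.1, -2.2]
gripper_width: 0.017
```

Emit:
move_arm --pt "-13 42 0 0 0 0 10" --pt "-13 42 0 0 0 0 10" --pt "-13 42 0 0 0 0 10" --pt "-10 30 0 0 0 0 10" --pt "0 0 0 0 0 0 10"

```text
time_s: 6.92
tcp_pos: [0.5713, -0.0396, 0.2019]
eef_rot: [-3.128, 0.038, 0.423]
wrist_force: [0.1, 0.1, -1.8]
gripper_width: 0.0167
```

Run:
```python
from fit import *
st=env.state();print(st['tcp_pos'],delta(st,[.597,-.132,.235],.42),st['wrist_force'],st['gripper_width'])
```

```text
[ 0.57133493 -0.03956384  0.20192267] (array([-15.8,  94.4, -33.8]), array([-0.0136,  0.0383,  0.003 ])) [ 0.06328866  0.14824668 -1.84130191] 0.016678990797980776
```

Emit:
move_arm --pt "-4 25 -14 -0.014 0.038 0 10" --pt "-5 28 -8 0 0 0 10" --pt "-4 25 0 0 0 0 10" --pt "0 0 0 0 0 0 10"

```text
time_s: 7.42
tcp_pos: [0.5892, -0.1143, 0.2157]
eef_rot: [-3.133, 0.008, 0.425]
wrist_force: [-0.1, 0.3, -2.1]
gripper_width: 0.0169
```

Run:
```python
from fit import *
st=env.state();print(st['tcp_pos'],delta(st,[.597,-.132,.22],.42),st['wrist_force'],st['gripper_width'])
```

```text
[ 0.58915645 -0.11433636  0.2156932 ] (array([-0.2, 19.3, -4.5]), array([-0.0089,  0.0075,  0.005 ])) [-0.11603867  0.2730584  -2.07733851] 0.016893593834089907
```

Emit:
move_arm --pt "0 10 -2 -0.009 0.008 0.005 10" --pt "0 9 -2 0 0 0 10" --pt "0 0 0 0 0 0 10"

```text
time_s: 7.8
tcp_pos: [0.5968, -0.1307, 0.2179]
eef_rot: [-3.139, 0.001, 0.421]
wrist_force: [0.8, 0.4, -0.9]
gripper_width: 0.0169
```

```bash
cat > look.py <<'E'
from fit import *
import sys
k=sys.argv[1]; J=(.597,-.132,.087)
st=env.state();print(st['tcp_pos'],delta(st,[.597,-.132,.15],.42),st['wrist_force'],st['gripper_width'])
T=R.from_euler('xyz',st['eef_rot']);o=[]
# predicted flange top (grip at TCP .072 -> flange .060): 12 mm beyond TCP along tool z
F=st['tcp_pos']+T.apply([0,0,.012]);a=np.linspace(0,2*np.pi,90)
ring=lambda r,d:st['tcp_pos']+T.apply(np.c_[r*np.cos(a),r*np.sin(a),0*a+d])
for n in("scene","side"):
    im=env.get_image(n)[:,:,::-1].copy();cv2.imwrite(f"pics/{n}_{k}.png",im);c=cam(n)
    u=proj(c,J)[0].astype(int)-[50,85]
    m=cv2.resize(im[u[1]:u[1]+150,u[0]:u[0]+100],(400,600),interpolation=cv2.INTER_CUBIC)
    draw(m,c,circ(*J,.045),(0,0,255),4,u)
    draw(m,c,ring(.05,.012),(0,255,0),4,u);draw(m,c,ring(.023,.072),(255,255,0),4,u)
    o.append(m)
cv2.imwrite(f"pics/look_{k}.png",np.hstack(o))
E
python3 look.py a
```

```text
[ 0.59684095 -0.13074954  0.21789334] (array([-0.3,  1.3, 67.9]), array([-0.0021,  0.0008,  0.0012])) [ 0.83006966  0.36308363 -0.86486757] 0.016913295889983533
```

View pics/look_a.png

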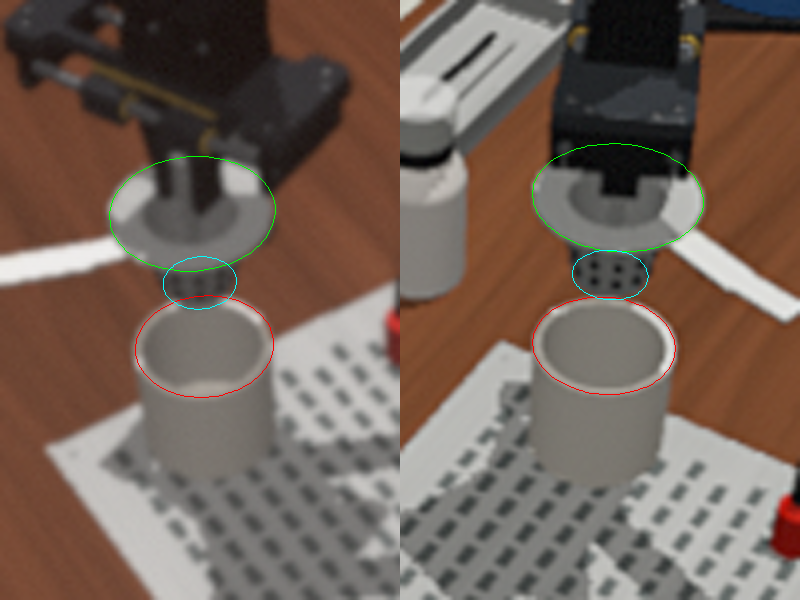

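The held basket matches its predicted rings (green flange, cyan foot) and is coaxial with the jar rim. Descending in small steps.

Emit:
move_arm --pt "-0.3 1.3 16 -0.002 0.001 0 10" --pt "0 0 16 0 0 0 10" --pt "0 0 14 0 0 0 10" --pt "0 0 0 0 0 0 10"

```text
time_s: 8.4
tcp_pos: [0.5956, -0.1303, 0.1668]
eef_rot: [-3.139, 0.002, 0.422]
wrist_force: [-0.0, -1.1, -1.5]
gripper_width: 0.0172
```

```bash
python3 look.py b
```

```text
[ 0.59555583 -0.13033527  0.16679801] (array([ 0.7,  2.2, 16.8]), array([-0.0027,  0.0019,  0.0024])) [-0.03948475 -1.07506007 -1.5401233 ] 0.017189051244524484
```

View pics/look_b.png

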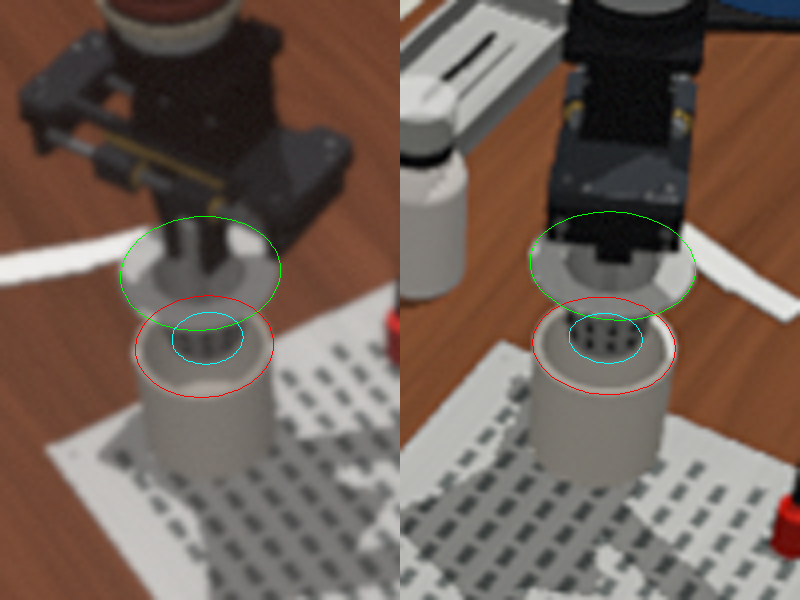

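Emit:
move_arm --pt "0.7 2.2 8 -0.003 0.002 0 10" --pt "0 0 12 0 0 0 10" --pt "0 0 12 0 0 0 10" --pt "0 0 0 0 0 0 10"

```text
time_s: 9.0
tcp_pos: [0.5992, -0.133, 0.1356]
eef_rot: [3.138, -0.004, 0.422]
wrist_force: [0.0, -0.8, -2.8]
gripper_width: 0.017
```

```bash
python3 look.py c
```

```text
[ 0.59916397 -0.13295027  0.13562623] (array([ -1.5,  -1.7, -14.4]), array([ 0.0041, -0.0039,  0.0023])) [ 0.00671983 -0.78480723 -2.76090278] 0.01703531168742926
```

View pics/look_c.png

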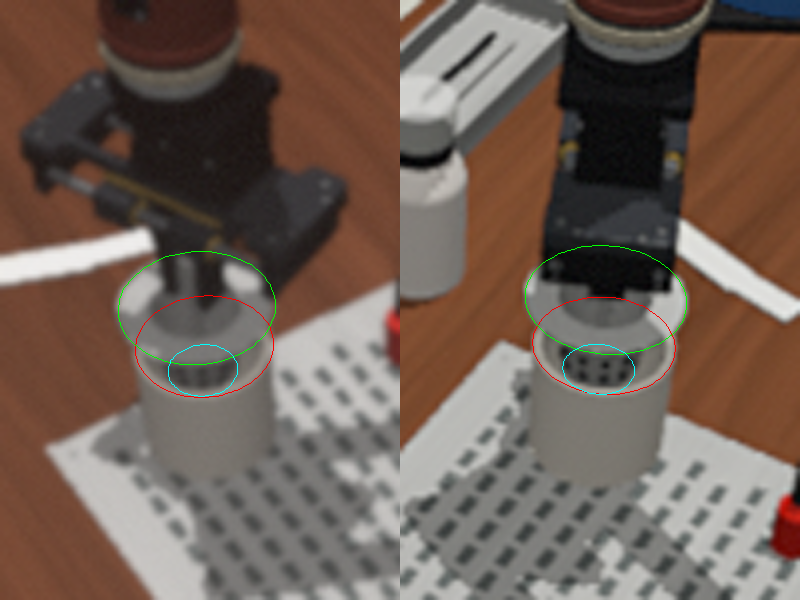

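The cup has entered the jar with no contact force. Correcting by (-1.5, -1.7) and continuing down.

Emit:
move_arm --pt "-1.5 -1.7 8 0.004 -0.004 0 10" --pt "0 0 8 0 0 0 10" --pt "0 0 6 0 0 0 10" --pt "0 0 0 0 0 0 10"

```text
time_s: 9.6
tcp_pos: [0.5983, -0.1324, 0.1142]
eef_rot: [3.139, -0.002, 0.422]
wrist_force: [0.5, -0.4, -1.1]
gripper_width: 0.0167
```

Run:
```python
from fit import *
st=env.state();print(st['tcp_pos'],delta(st,[.597,-.132,.101],.42),st['wrist_force'],st['gripper_width'])
```

```text
[ 0.5983346  -0.13240012  0.11418103] (array([-1.1, -0.9, 13.2]), array([ 0.0021, -0.0021,  0.0024])) [ 0.50023403 -0.40792991 -1.12299731] 0.0166592725016462
```

Emit:
move_arm --pt "-1 -0.9 5 0.002 -0.002 0 10" --pt "0 0 4 0 0 0 10" --pt "0 0 0 0 0 0 10"

```text
time_s: 9.98
tcp_pos: [0.5972, -0.1321, 0.1048]
eef_rot: [3.141, -0.0, 0.422]
wrist_force: [0.3, -0.3, -1.9]
gripper_width: 0.017
```

```bash
python3 look.py d
```

```text
[ 0.59720551 -0.13205373  0.10482459] (array([ -0.2,  -0.1, -45.2]), array([ 0.0003, -0.0003,  0.0024])) [ 0.28195332 -0.3356785  -1.88799541] 0.01697531004582045
```

View pics/look_d.png

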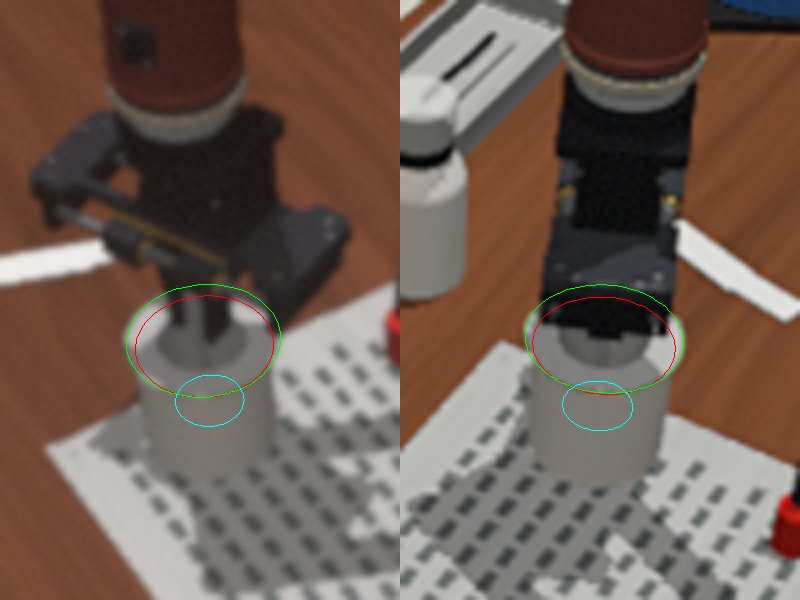

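The flange is about 3 mm above the rim and concentric with it. Lowering 1 mm at a time, watching for the weight to come off.

Emit:
move_arm --pt "0 0 1.5 0 0 0 10" --pt "0 0 0 0 0 0 10"

```text
time_s: 10.32
tcp_pos: [0.5977, -0.1322, 0.104]
eef_rot: [3.14, -0.001, 0.422]
wrist_force: [-0.3, 0.2, -2.4]
gripper_width: 0.0169
```

Emit:
move_arm --pt "0 0 1.2 0 0 0 10" --pt "0 0 0 0 0 0 10"

```text
time_s: 10.58
tcp_pos: [0.5978, -0.1323, 0.1029]
eef_rot: [3.14, -0.001, 0.422]
wrist_force: [-0.3, -0.7, -2.8]
gripper_width: 0.0167
```

Emit:
move_arm --pt "0 0 1 0 0 0 10" --pt "0 0 0 0 0 0 10"

```text
time_s: 10.82
tcp_pos: [0.5978, -0.1323, 0.1019]
eef_rot: [3.14, -0.001, 0.422]
wrist_force: [-0.3, -0.1, -2.9]
gripper_width: 0.0169
```

Emit:
move_arm --pt "-0.5 0 1 0 0 0 10" --pt "0 0 0 0 0 0 10"

```text
time_s: 11.08
tcp_pos: [0.5974, -0.1325, 0.1009]
eef_rot: [3.14, -0.002, 0.422]
wrist_force: [-0.7, 0.6, -2.8]
gripper_width: 0.0169
```

Emit:
move_arm --pt "0 0 1 0 0 0 10" --pt "0 0 0 0 0 0 10"

```text
time_s: 11.32
tcp_pos: [0.5977, -0.1326, 0.1008]
eef_rot: [3.14, -0.002, 0.422]
wrist_force: [-0.1, 0.4, -2.6]
gripper_width: 0.0169
```

Emit:
move_arm --pt "0 0 1 0 0 0 10" --pt "0 0 0 0 0 0 10"

```text
time_s: 11.58
tcp_pos: [0.5978, -0.1326, 0.1008]
eef_rot: [3.139, -0.002, 0.422]
wrist_force: [-0.8, 0.3, -0.8]
gripper_width: 0.0169
```

Emit:
move_arm --pt "0 0 1 0 0 0 10" --pt "0 0 0 0 0 0 10"

```text
time_s: 11.82
tcp_pos: [0.5979, -0.1326, 0.1007]
eef_rot: [3.139, -0.002, 0.423]
wrist_force: [-1.1, -0.9, -1.2]
gripper_width: 0.0166
```

```bash
python3 look.py e
```

```text
[ 0.59785687 -0.1326259   0.10073186] (array([ -0.4,  -0.8, -49.3]), array([ 0.0023, -0.0022,  0.0025])) [-1.13147039 -0.85874646 -1.22598299] 0.016552554924802045
```

View pics/look_e.png

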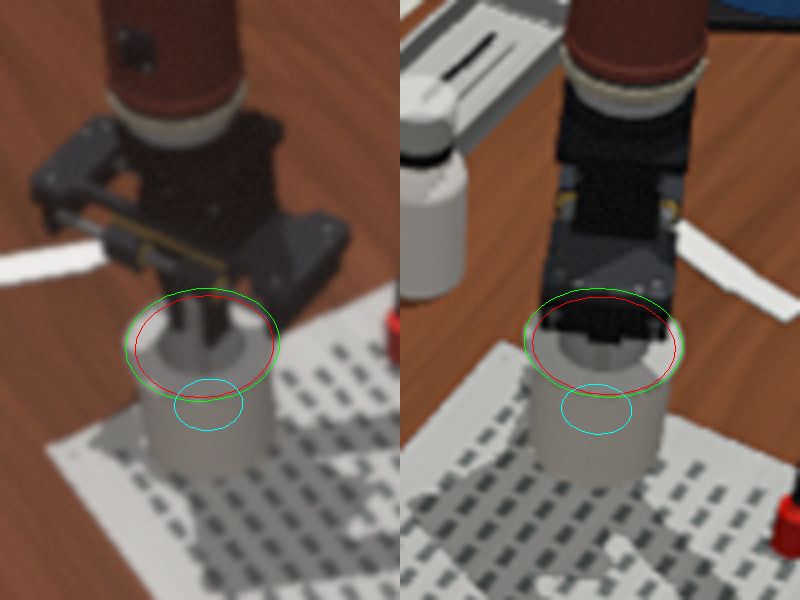

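z has stopped at 0.1008, the predicted seating height (0.101), and the downward force has eased. One firmer step to confirm seating.

Emit:
move_arm --pt "0 0 2.5 0 0 0 10" --pt "0 0 0 0 0 0 10"

```text
time_s: 12.18
tcp_pos: [0.5986, -0.1328, 0.1009]
eef_rot: [3.138, -0.003, 0.423]
wrist_force: [0.8, -0.3, -2.9]
gripper_width: 0.017
```

Emit:
move_arm --pt "-1 0 3 0.003 -0.003 0 10"

```text
time_s: 12.3
tcp_pos: [0.5989, -0.133, 0.1006]
eef_rot: [3.14, -0.002, 0.423]
wrist_force: [-8.7, 6.0, 26.1]
gripper_width: 0.0171
```

Run:
```python
from fit import *
st=env.state();print(st['tcp_pos'],delta(st,[.597,-.132,.101],.42),st['wrist_force'],st['gripper_width'])
b=env.get_image("wrist")[:,:,::-1];cv2.imwrite("pics/w5.png",b)
st=env.state();print(st['tcp_pos'],st['wrist_force'])
```

```text
[ 0.59885442 -0.13302845  0.10056024] (array([-1.3, -1.7, -0.4]), array([ 0.0011, -0.0024,  0.0027])) [-8.68167007  5.96228772 26.07996851] 0.017071415991514852
[ 0.5988466  -0.13296755  0.10062422] [-6.97179085  4.68150514 16.10373151]
```

View pics/w5.png

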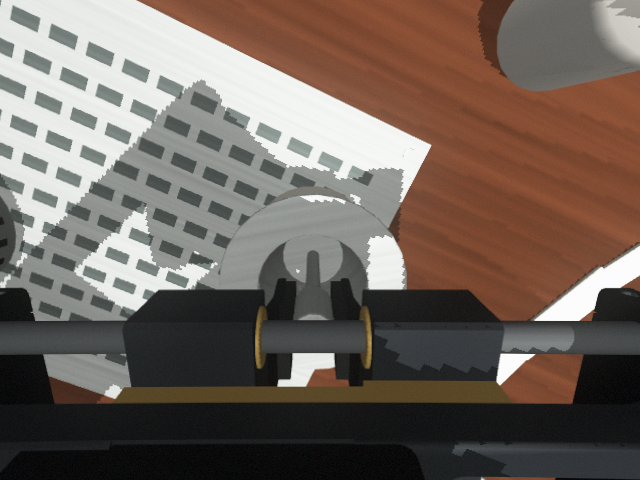

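Contact is firm (26 N on the rim, with no further travel), so the flange is seated. Unloading, then opening.

Emit:
move_arm --pt "0 0 0 0 0 0 10" --pt "0 0 0 0 0 0 10" --pt "0 0 0 0 0 0 24"

```text
time_s: 12.72
tcp_pos: [0.5994, -0.1331, 0.1004]
eef_rot: [3.14, -0.003, 0.423]
wrist_force: [-0.3, -0.4, -0.2]
gripper_width: 0.0211
```

Emit:
move_arm --pt "0 0 0 0 0 0 45" --pt "0 0 0 0 0 0 45" --pt "0 0 0 0 0 0 45" --pt "0 0 0 0 0 0 45"

```text
time_s: 13.22
tcp_pos: [0.599, -0.1332, 0.0992]
eef_rot: [3.141, -0.002, 0.423]
wrist_force: [-0.3, -0.0, -0.4]
gripper_width: 0.044
```

```bash
python3 look.py f
```

```text
[ 0.59901879 -0.13319284  0.09916384] (array([ -1.2,  -1.9, -50.8]), array([ 0.0011, -0.0024,  0.0027])) [-0.31853803 -0.00957529 -0.39371859] 0.04402425922925012
```

View pics/look_f.png

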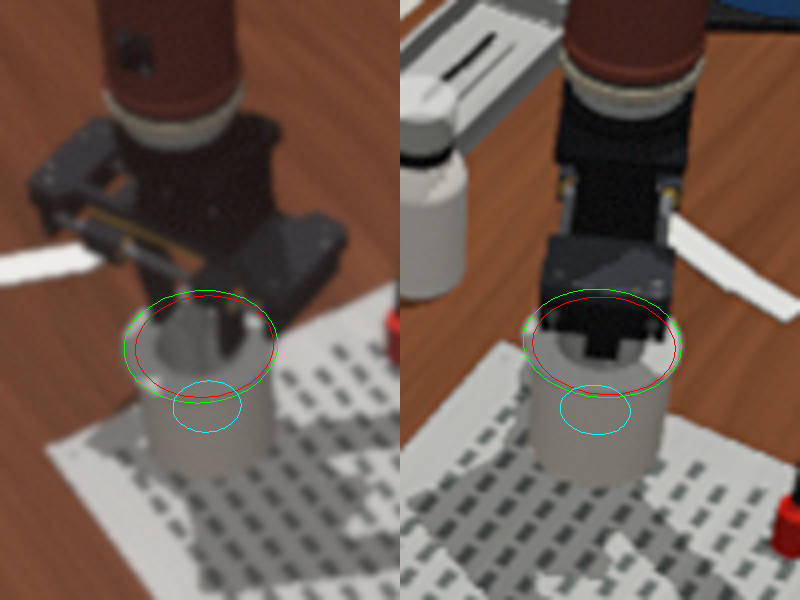

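Released, and the basket stayed put. Retreating slowly, straight up.

Emit:
move_arm --pt "0 0 -8 0 0 0 45" --pt "0 0 -10 0 0 0 45" --pt "0 0 -10 0 0 0 45" --pt "0 0 -10 0 0 0 45" --pt "0 0 -12 0 0 0 45"

```text
time_s: 13.95
tcp_pos: [0.5989, -0.1332, 0.1528]
eef_rot: [3.14, -0.003, 0.423]
wrist_force: [0.0, -0.1, -0.4]
gripper_width: 0.0455
```

Emit:
move_arm --pt "0 0 -20 0 0 0 45" --pt "0 0 -30 0 0 0 45" --pt "0 0 -30 0 0 0 45" --pt "-20 0 -30 0 0 0 45" --pt "-30 0 -20 0 0 0 45"

```text
time_s: 14.58
tcp_pos: [0.5529, -0.1533, 0.2918]
eef_rot: [3.139, -0.004, 0.425]
wrist_force: [-0.2, -0.2, -0.1]
gripper_width: 0.0449
```

Emit:
move_arm --pt "-40 0 0 0 0 0 45" --pt "-40 0 0 0 0 0 45" --pt "0 0 0 0 0 0 45" --pt "0 0 0 0 0 0 45"

```text
time_s: 15.08
tcp_pos: [0.4789, -0.1884, 0.2999]
eef_rot: [3.13, -0.011, 0.424]
wrist_force: [-0.0, -0.6, 0.4]
gripper_width: 0.0448
```

```bash
python3 look.py g
python3 - <<'E'
from fit import *
a=cv2.imread("pics/scene_g.png");b=cv2.imread("pics/side_g.png");C=cam("scene");S=cam("side")
print(fit([(sat(a),C),(sat(b),S)],(.598,-.133,.089),.05,True))
for z in (.089,):
  print(fit([(sat(a),C)],(.598,-.133,z),.05,False),fit([(sat(b),S)],(.598,-.133,z),.05,False))
cv2.imwrite("pics/two.png",cv2.resize(np.hstack([a,b]),(800,300),interpolation=cv2.INTER_AREA))
o=[]
for im,c in((a,C),(b,S)):
    u=proj(c,(.597,-.132,.087))[0].astype(int)-[50,60]
    o.append(cv2.resize(im[u[1]:u[1]+110,u[0]:u[0]+100],(400,440),interpolation=cv2.INTER_CUBIC))
cv2.imwrite("pics/fin.png",np.hstack(o))
E
```

```text
[ 0.47891339 -0.18835387  0.29985872] (array([129.1,  -4.7, 151.3]), array([ 0.012 , -0.0112,  0.0036])) [-0.01412803 -0.57036371  0.39494792] 0.044827884781214404
(array([ 0.5994581 , -0.13457183,  0.08801753]), np.float64(0.49077402173929724), [72, 72])
(array([ 0.5999696 , -0.13364759,  0.089     ]), np.float64(0.5976855901964859), [72]) (array([ 0.59882989, -0.1335272 ,  0.089     ]), np.float64(0.5551937939736601), [72])
```

View pics/two.png

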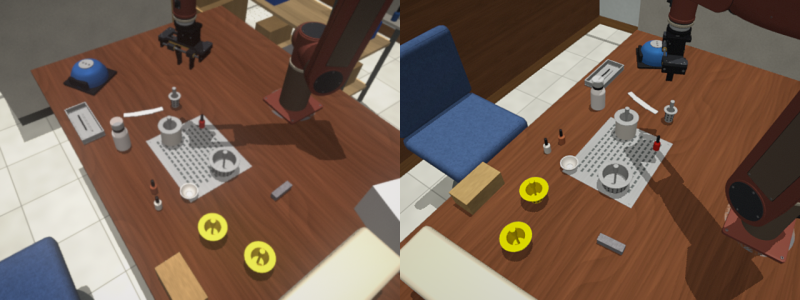

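View pics/fin.png

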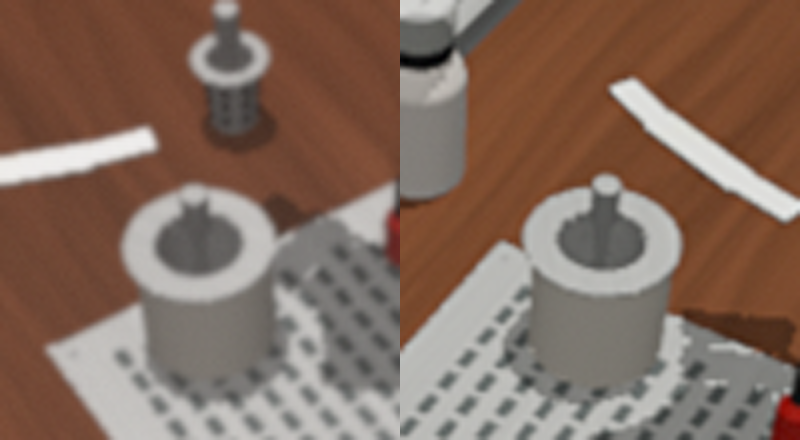

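The flange lies flat on the rim: the fitted top is at z 0.088 (expected 0.089) with a residual of 0.5 mm. The other baskets stand untouched and the gripper is clear.

```bash
python3 -c "
from station import env
print(env.job_done())"
```

```text
the job is handed in; nothing more can be done
None
```

The medium steel basket is in the jar, with its flange resting flat on the rim, and the job is handed in. I gripped it by the knob, held it all the way down until the flange met the rim, then let go and backed the gripper clear. It took about 15 s of the 48 s allowed.

**Last checks:**
- **Seating:** The flange top fits at z 0.088 m (0.089 expected), with a residual of 0.5 mm, and it lies about 2–3 mm off the jar centre I measured at the start. The calibration error is about 2 mm.
- **Surroundings:** In the last pictures the jar stands in place, and the small and large baskets are upright and untouched. I didn't measure the jar's position again afterwards; nothing visible had shifted.

**What disagreed:**
- **Drift:** The arm drifted up to 10 mm on the longer moves, which I corrected before gripping and before lowering into the jar.
- **Force reading:** The resting wrist force didn't clearly show the basket touching down. I confirmed it with a short 26 N press on the rim, well under the limits.

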